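# Sort the empty power module from the real one

### The arm

A 6-joint arm with a two-finger parallel gripper is mounted at the origin on the work surface. World frame = base frame: x ahead of the robot, y to its left, z up, the work surface at z = 0. Lengths are in mm, angles in degrees, forces in N, time in s.
With the tool pointing down it reaches from about 300 to 850 mm from the base axis. Payload 4.2 kg.
Tool frame: the origin (TCP) lies midway between the tips of the shut fingers; the grasp point (between the pads) lies 19 mm behind it; z points along the fingers, y is the line along which they close (so a half turn about z gives the same grasp; the last joint's range is limited). The gripper opens to 91 mm and grips with 3 to 60 N. Pads are 32 mm wide; open, the fingers measure 118 mm over their backs; the gripper's body (76 mm by 178 mm) begins 60 mm behind the grasp point.
Start: joints at [66.578, 18.312, 89.639, -0, 72.044, -1.146], TCP at [217.974, 532.1, 213.976] pointing down, gripper open.
Joint ranges: [-177.97, 177.97], [-48.28, 115.42], [12.27, 149.76], [-77.06, 257.06], [2.81, 150.46], [-146.56, 146.56]. Speed limits (degrees/s): [147.25, 147.25, 180, 180, 180, 180].

### API

Orientations are given as [roll, pitch, yaw] about the fixed x, y, z axes, in that order (R = Rz(yaw) Ry(pitch) Rx(roll)).
In Python, from workcell import env, eyes, job_done gives the robot as it stands (env), with the cameras (eyes) and the job as plain functions.
- The arm moves only by the shell command python3 drive.py [OPENING] [FORCE], which reads ROWS from standard input. ROWS is a JSON list that holds a single list of rows (three levels of brackets), with 1 to 8 rows, each of 6 numbers: dx, dy, dz in a scale on which 1.0 is 400 mm, then a rotation vector rx, ry, rz in a scale on which 1.0 is 180 degrees; each row shifts and turns the commanded pose from where the row before left it, along the tool's axes as they then stand; what a row does not reach is not made up. A row lasts 1/10 s, in which the tool goes at most 50 mm and 8.59 degrees, less where a joint would pass 70% of its speed; a pose out of reach is approached as far as the arm can. OPENING is the finger opening in mm, set as the command begins (- or left out keeps the last). The fingers move at their own pace and stop on an object; FORCE is the grip in N (left out, the last holds). Time passes only in rows, so rows that do not move let the fingers close. It prints the time, the measured TCP pose, the force, the opening and the grip force at its end. No shift or turn number may pass 1 either way. Input that does not fit is refused with a message, and nothing moves.
- env.state(): the state, without advancing time (a new reading comes with each control period).
- eyes.grab_frame(name): name is "scene" or "top" or "wrist"; returns the picture (480x640x3 uint8, blue, green, red); there is no depth.
- eyes.camera_model(name): a dict with "fx", "fy", "cx", "cy" (pixels), "D" ([k1, k2, p1, p2, k3] as OpenCV has them; the pictures are not rectified), "T" (4x4, takes a point from camera to world coordinates). Camera axes: x right, y up, looking along -z (the intrinsics and any distortion apply to the point x, -y, -z); pixel columns grow to the right and rows downward; lengths in mm; the calibration is good to about 2 mm. A picture is of the moment at which its call begins: read the wrist's pose just before it. camera_model takes no time and is no camera call; for the wrist camera it gives the pose at the moment of the call.
- job_done(): hands the job in; it is judged then, once.
The state is a dict: "time_s": time; "qpos": joint angles; "qvel": joint speeds; "effort": joint torques, N m; "ee_pos": TCP position; "ee_rot": TCP orientation; "force": force on the tool from outside, world axes, zero at the start; "torque": the same for the moment, N m; "gripper_width": finger opening in mm; "gripper_force": force on a finger pad.
Only numpy, scipy, OpenCV 4.12 (cv2) and the standard library are available. Lean on these libraries where they do the work, as an engineer would, in place of code of your own. Each camera call takes 0.05 s, during which the arm holds its last target. There are 200 camera calls.

### The job

Two look-alike plug-in power modules stand on the bench: one has its iron-core transformer inside, the other is an empty housing. Lift the left one (as the robot sees it) to feel its weight and set it back where it stood, then lift the right one; plug whichever is lighter fully home into the socket block as a dust blank and let go of it. Finish holding the heavier one in the gripper, upright and still, ten to twenty centimetres above the middle of the steel tray; do not topple the modules and leave the jar, wrench and tape roll alone.

Things in the scene. Friction and masses are not known exactly. Their poses are not given: they have to be found in the camera images.
- module_a: One of two modules that look the same (one weighs 140 to 220 g, the other 410 to 560 g; which is which cannot be seen). Grey housing 46 (x) x 34 (y) x 40 mm high over a black plug foot 30 (x) x 22 (y) x 16 mm high, standing on the bench, the left one (larger y) 12 cm or more left of the other. Origin: centre of the foot's underside; z up. Grip the housing across its 34 mm width.
- module_b: One of two modules that look the same (one weighs 140 to 220 g, the other 410 to 560 g; which is which cannot be seen). Grey housing 46 (x) x 34 (y) x 40 mm high over a black plug foot 30 (x) x 22 (y) x 16 mm high, standing on the bench, the left one (larger y) 12 cm or more left of the other. Origin: centre of the foot's underside; z up. Grip the housing across its 34 mm width.
- socket: Fixed grey socket block 110 (x) x 90 (y) x 32 mm high with one rectangular hole in the middle of its top. Origin: centre of its underside on the bench; x along the long side.
- socket_mouth (a point): Centre of the hole's mouth on the block's top, 32 mm above the bench; axes as the block's. Hole 34 (x) x 26 (y) mm, 20 mm deep, mouth chamfered 3 mm. A module's foot goes in with its x along the hole's x, either way round; fully home, the housing rests on the block's top and the module's origin lies 16 mm below this point.
- tray: Fixed open steel tray 120 x 120 mm, 25 mm high, walls 4 mm. Origin: centre of its underside on the bench, z up.
- jar: White closed jar, 70 mm in diameter, 100 mm high, beyond the work. Origin: centre of its underside. A bystander: do not move or knock it.
- wrench: Steel wrench lying flat beyond the work. Origin: on its underside near the middle, x along its length. A bystander: do not move or knock it.
- tape: Dark roll of tape lying flat, 90 mm outside, 70 mm inside, 25 mm high, beyond the work. Origin: centre of its underside. A bystander: do not move or knock it.

How it is judged (in metres and radians):
On the way, in this order (a step that is already met when the one before it is completed fails the run):
1. the left module is lifted 20 mm or more in the fingers, the right one standing (((height (world z) of module_a above 0.02 m and contact force between the fingers and module_a above 1 N and height (world z) of module_b below 0.01 m and world y of module_a above 0.24 m and world y of module_b below 0.24 m) or (height (world z) of module_b above 0.02 m and contact force between the fingers and module_b above 1 N and height (world z) of module_a below 0.01 m and world y of module_b above 0.24 m and world y of module_a below 0.24 m))), for 0.2 s.
2. the right module is lifted 20 mm or more in the fingers, the left one standing back on the left (((height (world z) of module_a above 0.02 m and contact force between the fingers and module_a above 1 N and height (world z) of module_b below 0.01 m and world y of module_b above 0.24 m and world y of module_a below 0.24 m) or (height (world z) of module_b above 0.02 m and contact force between the fingers and module_b above 1 N and height (world z) of module_a below 0.01 m and world y of module_a above 0.24 m and world y of module_b below 0.24 m))), for 0.2 s.
3. the lighter module is fully home in the socket and let go, the other not yet in the fingers (((z of module_a in the frame of socket_mouth below -0.0135 m and horizontal distance between module_a and socket_mouth below 0.004 m and angle between module_a's own z axis and vertical below 0.06 rad and contact force between the fingers and module_a below 0.1 N and contact force between module_a and socket below 3.2 N and contact force between the fingers and module_b below 0.1 N) or (z of module_b in the frame of socket_mouth below -0.0135 m and horizontal distance between module_b and socket_mouth below 0.004 m and angle between module_b's own z axis and vertical below 0.06 rad and contact force between the fingers and module_b below 0.1 N and contact force between module_b and socket below 3.2 N and contact force between the fingers and module_a below 0.1 N))), for 0.2 s.
At the end, for the whole second after the job is handed in: Lighter module in the socket, within 2.5 mm of fully home, 4 mm of centre, upright within 0.06 rad, let go, weighing on it under 3.2 N. Other module held still by the fingers alone, upright within 0.2 rad, underside 80 to 250 mm above the bench, within 50 mm of over the tray centre (((z of module_a in the frame of socket_mouth below -0.0135 m and horizontal distance between module_a and socket_mouth below 0.004 m and angle between module_a's own z axis and vertical below 0.06 rad and contact force between the fingers and module_a below 0.1 N and contact force between module_a and socket below 3.2 N and linear speed of module_a below 0.02 m/s and contact force between the fingers and module_b above 1 N and horizontal distance between module_b and tray below 0.05 m and z of module_b in the frame of tray between 0.08 and 0.25 m and angle between module_b's own z axis and vertical below 0.2 rad and linear speed of module_b below 0.03 m/s and contact force between module_b and tray below 0.05 N) or (z of module_b in the frame of socket_mouth below -0.0135 m and horizontal distance between module_b and socket_mouth below 0.004 m and angle between module_b's own z axis and vertical below 0.06 rad and contact force between the fingers and module_b below 0.1 N and contact force between module_b and socket below 3.2 N and linear speed of module_b below 0.02 m/s and contact force between the fingers and module_a above 1 N and horizontal distance between module_a and tray below 0.05 m and z of module_a in the frame of tray between 0.08 and 0.25 m and angle between module_a's own z axis and vertical below 0.2 rad and linear speed of module_a below 0.03 m/s and contact force between module_a and tray below 0.05 N))); the arm keeps its last pose, push and grip.
It fails at once if a module topples (angle between any of module_a, module_b's own z axis and vertical above 0.7 rad).
It fails at once if a bystander is moved more than 20 mm (distance of any of jar, wrench, tape from where it was at the start of the episode above 0.02 m).
It also fails if it takes over 72 s, if anything falls off the work surface, if the arm or the gripper's body presses on something with over 40 N, if the wrist force passes 120 N, or if a joint passes its speed limit or range.

## Working session

There is one attempt and no reset: what is moved stays moved. The work goes in short steps, Python scripts to look and compute and a shell command to move; the robot and the scene stay as the last step left them, time stands still between calls to the robot, and variables do not carry over. Pictures are saved under pics/ and viewed, at most 10 in all, crops included, and the job is handed in when it is done.

```bash
ls; mkdir -p pics
cat > h.py <<'E'
import numpy as np, cv2
from workcell import env, eyes, job_done
from scipy.spatial.transform import Rotation as R
def ray(cam,uv,z,m=None):
    m=m or eyes.camera_model(cam); K=np.array([[m['fx'],0,m['cx']],[0,m['fy'],m['cy']],[0,0,1.]])
    p=cv2.undistortPoints(np.array(uv,float).reshape(-1,1,2),K,np.array(m['D'],float)).reshape(-1,2)
    d=np.c_[p[:,0],-p[:,1],-np.ones(len(p))]; T=np.array(m['T']); d=d@T[:3,:3].T; o=T[:3,3]
    z=np.broadcast_to(z,(len(p),))
    return o+d*((z-o[2])/d[:,2])[:,None]
def snap(cam,name):
    f=eyes.grab_frame(cam); cv2.imwrite('pics/'+name,f); return f
E
python3 - <<'E'
from h import *
print(env.state())
for c in('top','scene'):
    m=eyes.camera_model(c);print(c,m['fx'],m['D'],np.round(m['T'],2).tolist())
    snap(c,c+'0.png')
E
```

```text
drive.py
pics
workcell.py
{'time_s': 0.0, 'qpos': array([ 6.65763793e+01,  1.83511841e+01,  8.97085644e+01,  6.90337707e-04,
        7.20414455e+01, -1.14703991e+00]), 'qvel': array([-0.01549216, -0.00076745,  0.07614652,  0.02430788, -0.05560558,
        0.01021438]), 'effort': array([-6.65213483e-04, -4.12455225e+01, -2.31963426e+01,  7.24799163e-02,
        4.58368845e-02, -1.40605171e-04]), 'ee_pos': array([217.77270393, 531.6129509 , 213.11022277]), 'ee_rot': array([-1.79898839e+02, -2.68192443e-03,  1.57723203e+02]), 'force': array([0.51985667, 0.01956604, 0.61734864]), 'torque': array([0.01828012, 0.01445324, 0.01525395]), 'gripper_force': 0.0, 'gripper_width': 90.71474633620096}
top 527.3557278765 [-0.03329581  0.          0.          0.          0.        ] [[0.01, 1.0, -0.07, 527.0], [-1.0, 0.01, 0.01, -11.73], [0.01, 0.07, 1.0, 1040.31], [0.0, 0.0, 0.0, 1.0]]
scene 442.9853103107259 [-0.11334383  0.          0.          0.          0.        ] [[0.15, -0.75, 0.65, 1221.11], [0.99, 0.12, -0.08, -102.9], [-0.02, 0.65, 0.76, 790.11], [0.0, 0.0, 0.0, 1.0]]
```

View pics/top0.png

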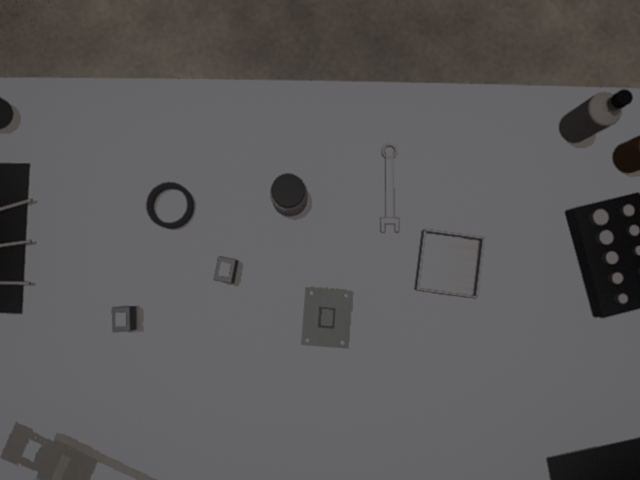

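View pics/scene0.png

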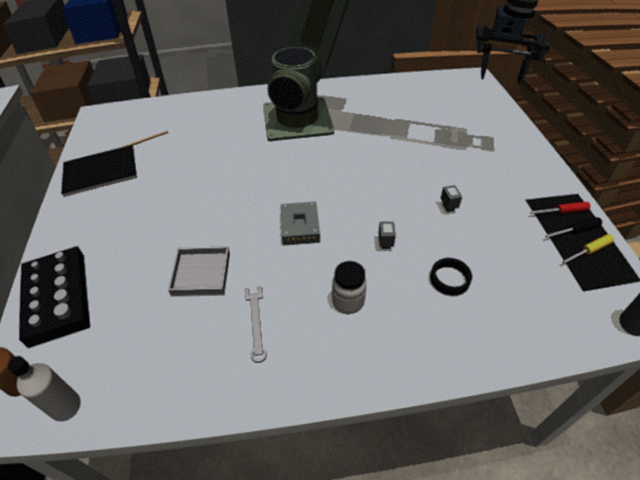

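The top view shows the left module near (124,319), the right one near (226,270), the socket hole at (327,318) and the tray at (449,264). The jar, tape and wrench lie further out, in rows 145–235. Next I'll enlarge the modules and the socket.

Run:
```python
from h import *
f=cv2.imread('pics/top0.png')
def c(x,y,w,h,s): return cv2.convertScaleAbs(cv2.resize(f[y:y+h,x:x+w],None,fx=s,fy=s,interpolation=cv2.INTER_CUBIC),alpha=1.8)
a=c(100,297,50,50,8)[:,:400]; b=c(202,245,50,50,8)
cv2.imwrite('pics/mods.png',np.hstack([a,b]))
cv2.imwrite('pics/sock.png',c(295,280,66,74,8))
print(ray('top',[[124,319],[226,270],[327,318],[449,264]],[56,56,32,0]))
```

```text
[[ 466.36800909  327.17970831   56.        ]
 [ 559.55396882  139.70738975   56.        ]
 [ 471.27090312  -50.40559834   32.        ]
 [ 578.27534329 -292.96916269    0.        ]]
```

View pics/mods.png

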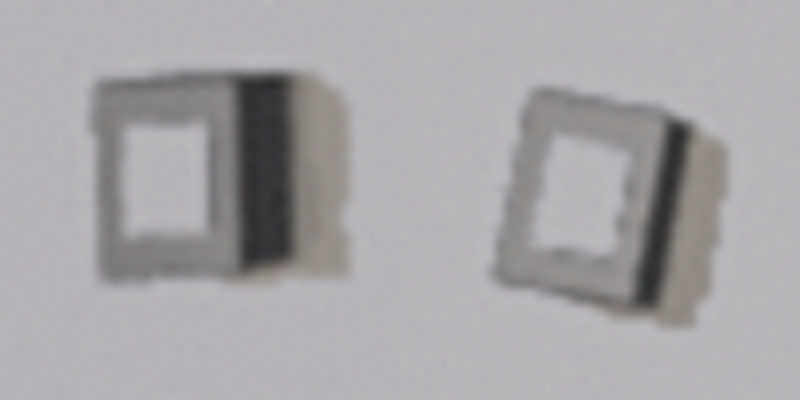

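View pics/sock.png

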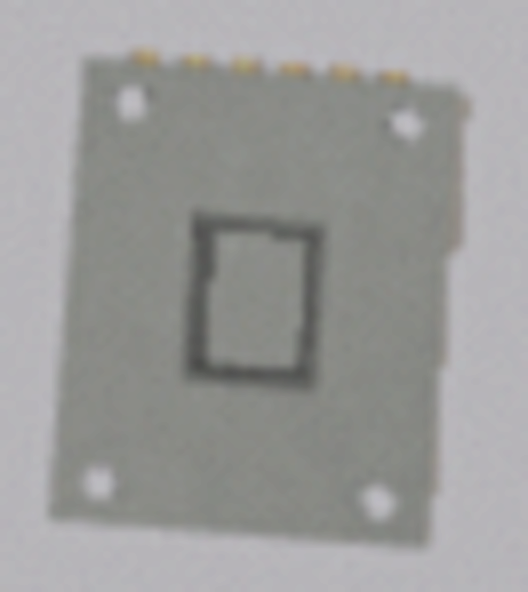

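The left module's top-face corners in the crop are about (97,80), (235,78), (242,275) and (102,282). The right one's are about (533,88), (665,117), (632,307) and (497,277). The socket's mouth corners are about (196,214), (323,227), (314,385) and (188,377), and its screw holes are (132,103), (408,122), (378,503) and (98,484).

```bash
cat > fit.py <<'E'
from h import *
def quad(c,off,z,s=8,cam='top',m=None):
    uv=(np.array(c,float)+.5)/s-.5+off
    P=ray(cam,uv,z,m)[:,:2]; e=P[[0,1]]-P[[3,2]]   # x direction edges (BL->TL, BR->TR)
    w=P[[0,3]]-P[[1,2]]                      # y direction
    d=e.sum(0); 
    y1=np.degrees(np.arctan2(d[1],d[0])); d2=w.sum(0); y2=np.degrees(np.arctan2(-d2[0],d2[1]))
    print(np.round(P.mean(0),1),'yaw x/y',round(y1,1),round(y2,1),'len',np.round(np.linalg.norm(e,axis=1),1),'wid',np.round(np.linalg.norm(w,axis=1),1))
E
python3 - <<'E'
from fit import *
quad([(97,80),(235,78),(242,275),(102,282)],(100,297),56)
quad([(133,88),(265,117),(232,307),(97,277)],(202,245),56)
o=(295,280)
quad([(132,103),(408,122),(378,503),(98,484)],o,32)
quad([(196,214),(323,227),(314,385),(188,377)],o,32)
quad([(85,58),(460,85),(430,545),(50,518)],o,32)
quad([(424,230),(484,237),(477,298),(415,292)],0,25,1)
m=eyes.camera_model('wrist');p=env.state();print(m['fx'],np.round(m['T'],1),p['ee_pos'])
E
```

```text
[466.5 333.4] yaw x/y 3.6 2.6 len [46.7 45.5] wid [32.2 32.6]
[561.  142.9] yaw x/y -9.1 -11.8 len [44.8 44.9] wid [31.6 32.3]
[472.4 -49.1] yaw x/y -4.3 -3.3 len [90.4 90.4] wid [66.  66.6]
[472.9 -49.4] yaw x/y -2.5 -4.1 len [38.6 37.4] wid [30.4 30. ]
[472.8 -49.7] yaw x/y -3.5 -3.5 len [109.1 109.1] wid [89.7 90.3]
[ 576.8 -288.3] yaw x/y -7.8 -5.4 len [121.7 119.5] wid [118.2 120.9]
430.39317579472043 [[ 4.000e-01 -9.000e-01 -2.000e-01  1.570e+02]
 [ 9.000e-01  4.000e-01  1.000e-01  5.565e+02]
 [-0.000e+00 -2.000e-01  1.000e+00  3.830e+02]
 [ 0.000e+00  0.000e+00  0.000e+00  1.000e+00]] [217.78926109 531.66287647 213.21067544]
```

Sizes and yaws agree with the given dimensions, so I'll work out the approach above the left module.

```bash
cat > go.py <<'E'
import sys; from h import *
x,y,z,yaw=map(float,sys.argv[1:5]); s=env.state(); p=s['ee_pos']; r=s['ee_rot']
d=np.array([x,y,z])-p; c,n=np.cos(np.radians(yaw)),np.sin(np.radians(yaw))
print('pose',np.round(p,1),np.round(r,2),'t',round(s['time_s'],2),'F',np.round(s['force'],1))
print('rz first',round(-((yaw-r[2]+180)%360-180),2),'then dxyz',np.round([d[0]*c+d[1]*n,d[0]*n-d[1]*c,-d[2]],1))
E
python3 go.py 466.5 333.4 130 183
```

```text
pose [217.8 531.7 213.2] [-179.91   -0.    157.72] t 0.1 F [ 0.3 -0.1  0.6]
rz first -25.28 then dxyz [-238.  -211.    83.2]
```

Careful with the scale: shifts go in shares of 400 mm and turns go in shares of 180 degrees. That gives: -34 mm is -0.085, -30 mm is -0.075, -8.43 degrees is -0.0468.

```bash
echo '[[[0, 0, 0, 0, 0, -0.0468], [0, 0, 0, 0, 0, -0.0468], [0, 0, 0, 0, 0, -0.0468], [-0.085, -0.075, 0, 0, 0, 0], [-0.085, -0.075, 0, 0, 0, 0], [-0.085, -0.075, 0, 0, 0, 0], [-0.085, -0.075, 0, 0, 0, 0], [-0.085, -0.075, 0, 0, 0, 0]]]' | python3 drive.py 75; echo '[[[-0.085, -0.075, 0.105, 0, 0, 0], [-0.085, -0.0775, 0.1025, 0, 0, 0], [0, 0, 0, 0, 0, 0], [0, 0, 0, 0, 0, 0], [0, 0, 0, 0, 0, 0]]]' | python3 drive.py; python3 go.py 466.5 333.4 130 183
python3 - <<'E'
from h import *
m=eyes.camera_model('wrist'); f=snap('wrist','w1.png'); import json; json.dump({k:np.array(v).tolist() for k,v in m.items() if k in('fx','fy','cx','cy','D','T')},open('w1.json','w'))
E
```

```text
time_s: 0.9
ee_pos: [396.6, 389.8, 213.6]
ee_rot: [-180.0, -0.0, -177.0]
force: [0.7, 0.4, -0.4]
gripper_width: 75.2
gripper_force: 0.0
time_s: 1.4
ee_pos: [453.1, 345.7, 147.5]
ee_rot: [179.9, 0.1, -177.0]
force: [-0.6, 0.2, 0.7]
gripper_width: 75.3
gripper_force: 0.0
pose [453.1 345.7 147.5] [ 1.7993e+02  5.0000e-02 -1.7697e+02] t 1.4 F [-0.6  0.2  0.7]
rz first 0.03 then dxyz [-12.7 -13.   17.5]
```

View pics/w1.png

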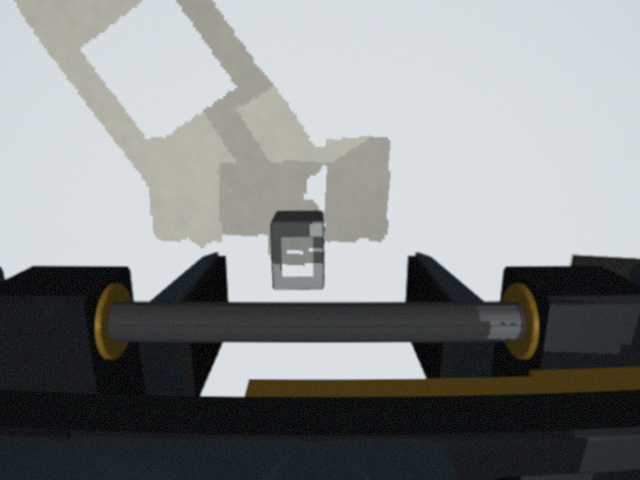

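The wrist view shows the left module at columns 272–325. Its top face spans rows ~236–290, and the dark band above it is the side facing the robot. I'll check that against the top-camera estimate.

Run:
```python
from fit import *; import json
m=json.load(open('w1.json'))
quad([(325,289),(273,290),(272,236),(324,234)],0,56,1,m=m)
f=cv2.imread('pics/w1.png'); cv2.imwrite('pics/w1c.png',cv2.resize(f[195:305,250:350],None,fx=5,fy=5,interpolation=cv2.INTER_CUBIC))
```

```text
[469.8 334.9] yaw x/y 3.5 4.8 len [36.6 36. ] wid [33.6 32.6]
```

View pics/w1c.png

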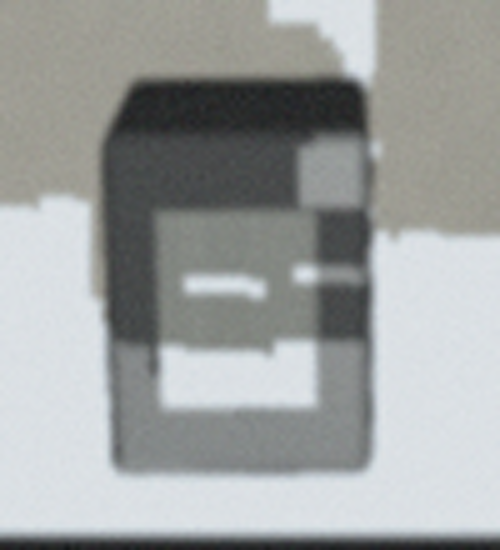

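The enlarged crop shows the whole top face, partly in the arm's shadow, with corners at (107,138), (367,135), (371,470) and (115,470). My earlier reading had taken the shadow edge for the far edge.

```bash
python3 - <<'E'
from fit import *; import json
m=json.load(open('w1.json'))
quad([(371,470),(115,470),(107,138),(367,135)],(250,195),56,5,m=m)
E
python3 go.py 466 333.5 21 183
```

```text
[465.4 334.1] yaw x/y 3.5 3.4 len [44.2 43.8] wid [33.1 32.3]
pose [453.  346.  147.9] [ 1.7991e+02  9.0000e-02 -1.7692e+02] t 1.45 F [ 0.7 -0.2 -0.1]
rz first 0.08 then dxyz [-12.3 -13.2 126.9]
```

The two cameras agree within about 1 mm, so I'll go down and grasp.

Scaled: 25 mm is 0.0625, -6.6 mm is -0.0165.

```bash
echo '[[[-0.015, -0.0165, 0, 0, 0, 0], [-0.0158, -0.0165, 0, 0, 0, 0], [0, 0, 0.0625, 0, 0, 0], [0, 0, 0.0625, 0, 0, 0], [0, 0, 0.0625, 0, 0, 0], [0, 0, 0.0625, 0, 0, 0], [0, 0, 0, 0, 0, 0], [0, 0, 0, 0, 0, 0]]]' | python3 drive.py; python3 go.py 466 333.6 21 183
```

```text
time_s: 2.25
ee_pos: [466.6, 332.3, 47.2]
ee_rot: [180.0, 0.0, -177.0]
force: [1.3, -0.0, 0.1]
gripper_width: 75.2
gripper_force: 0.0
pose [466.6 332.3  47.2] [ 1.7999e+02  2.0000e-02 -1.7699e+02] t 2.25 F [ 1.3 -0.   0.1]
rz first 0.01 then dxyz [ 0.5  1.3 26.2]
```

Scaled: 13 mm is 0.0325, 1.3 mm is 0.0033.

```bash
echo '[[[0.0013, 0.0033, 0.0325, 0, 0, 0], [0, 0, 0.0325, 0, 0, 0], [0, 0, 0, 0, 0, 0], [0, 0, 0, 0, 0, 0]]]' | python3 drive.py; python3 go.py 466 333.6 21 183; echo '[[[0, 0, 0, 0, 0, 0], [0, 0, 0, 0, 0, 0], [0, 0, 0, 0, 0, 0], [0, 0, 0, 0, 0, 0], [0, 0, 0, 0, 0, 0], [0, 0, 0, 0, 0, 0], [0, 0, 0, 0, 0, 0], [0, 0, 0, 0, 0, 0]]]' | python3 drive.py 20 40;  python3 go.py 466 333.6 21 183
```

```text
time_s: 2.65
ee_pos: [465.4, 333.4, 20.4]
ee_rot: [-180.0, -0.0, -177.0]
force: [-0.0, -0.9, -1.3]
gripper_width: 75.1
gripper_force: 0.0
pose [465.4 333.4  20.4] [-1.7998e+02 -3.0000e-02 -1.7699e+02] t 2.65 F [-0.  -0.9 -1.3]
rz first 0.01 then dxyz [-0.6  0.2 -0.6]
time_s: 3.45
ee_pos: [465.8, 333.7, 20.9]
ee_rot: [180.0, 0.0, -177.0]
force: [0.0, 1.1, 1.2]
gripper_width: 34.0
gripper_force: 40.0
pose [465.8 333.7  20.9] [ 1.7997e+02  3.0000e-02 -1.7700e+02] t 3.45 F [0.  1.1 1.2]
rz first -0.0 then dxyz [-0.2 -0.1 -0.1]
```

Gripped at 34 mm. Next I lift, weigh and set it back.

Scaled: -16 mm is -0.04, -8 mm is -0.02.

```bash
for i in 1; do echo '[[[0, 0, -0.02, 0, 0, 0], [0, 0, -0.04, 0, 0, 0], [0, 0, -0.04, 0, 0, 0], [0, 0, 0, 0, 0, 0], [0, 0, 0, 0, 0, 0], [0, 0, 0, 0, 0, 0], [0, 0, 0, 0, 0, 0], [0, 0, 0, 0, 0, 0]]]' | python3 drive.py; echo '[[[0, 0, 0, 0, 0, 0]]]' | python3 drive.py | sed -n 4p;echo '[[[0, 0, 0, 0, 0, 0]]]' | python3 drive.py| sed -n 4p;echo '[[[0, 0, 0, 0, 0, 0]]]' | python3 drive.py| sed -n 4p;echo '[[[0, 0, 0, 0, 0, 0]]]' | python3 drive.py| sed -n 4p;echo '[[[0, 0, 0, 0, 0, 0]]]' | python3 drive.py| sed -n 4p;echo '[[[0, 0, 0, 0, 0, 0]]]' | python3 drive.py| sed -n 4p; done; python3 go.py 466 333.6 21 183
```

```text
time_s: 4.25
ee_pos: [465.2, 333.2, 60.0]
ee_rot: [-180.0, -0.1, -177.0]
force: [0.9, -0.4, -4.0]
gripper_width: 33.4
gripper_force: 40.0
force: [0.7, 0.2, -4.3]
force: [0.6, 0.0, -3.4]
force: [-0.4, -0.4, -4.4]
force: [0.2, -0.1, -3.8]
force: [0.3, -0.6, -5.1]
force: [-0.6, 0.6, -4.3]
pose [465.6 333.5  60.7] [ 180.      0.   -176.99] t 4.85 F [-0.6  0.6 -4.3]
rz first 0.01 then dxyz [-0.4  0.1 39.7]
```

The readings average about 4.2 N, so the left module looks like the heavy one. Now I set it back.

Scaled: 14 mm is 0.035, 8 mm is 0.02.

```bash
echo '[[[0, 0, 0.035, 0, 0, 0], [0, 0, 0.035, 0, 0, 0], [0, 0, 0.02, 0, 0, 0], [0, 0, 0.0093, 0, 0, 0], [0, 0, 0, 0, 0, 0], [0, 0, 0, 0, 0, 0]]]' | python3 drive.py; echo '[[[0, 0, 0, 0, 0, 0], [0, 0, 0, 0, 0, 0], [0, 0, 0, 0, 0, 0], [0, 0, 0, 0, 0, 0], [0, 0, 0, 0, 0, 0], [0, 0, 0, 0, 0, 0]]]' | python3 drive.py 75; echo '[[[0, 0, -0.05, 0, 0, 0], [0, 0, -0.075, 0, 0, 0], [0, 0, -0.075, 0, 0, 0], [0, 0, -0.075, 0, 0, 0], [0, 0, 0, 0, 0, 0], [0, 0, 0, 0, 0, 0]]]' | python3 drive.py; python3 go.py 561 143 130 169.5
```

```text
time_s: 5.45
ee_pos: [466.0, 333.8, 21.4]
ee_rot: [180.0, 0.1, -177.0]
force: [-1.4, -0.6, -4.0]
gripper_width: 33.6
gripper_force: 40.0
time_s: 6.05
ee_pos: [465.7, 333.5, 21.1]
ee_rot: [180.0, 0.0, -177.0]
force: [0.6, -0.0, 0.1]
gripper_width: 74.7
gripper_force: 0.0
time_s: 6.65
ee_pos: [465.7, 333.5, 131.4]
ee_rot: [180.0, 0.1, -177.0]
force: [-0.1, 0.1, 0.6]
gripper_width: 75.1
gripper_force: 0.0
pose [465.7 333.5 131.4] [ 1.7996e+02  5.0000e-02 -1.7700e+02] t 6.65 F [-0.1  0.1  0.6]
rz first 13.5 then dxyz [-128.5 -170.     1.4]
```

Scaled: -28.4 mm is -0.071, -28 mm is -0.07, 6.75 degrees is 0.0375.

```bash
echo '[[[0, 0, 0, 0, 0, 0.0375], [0, 0, 0, 0, 0, 0.0375], [-0.0538, -0.071, 0, 0, 0, 0], [-0.0538, -0.071, 0, 0, 0, 0], [-0.0538, -0.071, 0, 0, 0, 0], [-0.0538, -0.071, 0, 0, 0, 0], [-0.0538, -0.071, 0, 0, 0, 0], [-0.0525, -0.07, 0, 0, 0, 0]]]' | python3 drive.py; echo '[[[0, 0, 0, 0, 0, 0], [0, 0, 0, 0, 0, 0], [0, 0, 0, 0, 0, 0]]]' | python3 drive.py;  python3 - <<'E'
from h import *
import json
m=eyes.camera_model('wrist'); f=snap('wrist','w2.png'); json.dump({k:np.array(v).tolist() for k,v in m.items() if k in('fx','fy','cx','cy','D','T')},open('w2.json','w'))
# expected pixel of module top centre
T=np.array(m['T']); q=np.linalg.inv(T)@[561,143,56,1]; q[1:3]*=-1
u,v=int(m['fx']*q[0]/q[2]+m['cx']),int(m['fy']*q[1]/q[2]+m['cy']); x0,y0=max(u-60,0),max(v-60,0); print(x0,y0)
cv2.imwrite('pics/w2c.png',cv2.resize(f[y0:y0+120,x0:x0+120],None,fx=5,fy=5,interpolation=cv2.INTER_CUBIC))
E
python3 go.py 561 143 21 169.5
```

```text
time_s: 7.45
ee_pos: [560.4, 141.3, 129.0]
ee_rot: [-179.9, -0.2, 169.5]
force: [0.5, 0.4, 0.8]
gripper_width: 75.1
gripper_force: 0.0
time_s: 7.75
ee_pos: [560.0, 143.5, 129.9]
ee_rot: [-180.0, -0.1, 169.5]
force: [-1.2, 0.3, -0.5]
gripper_width: 74.9
gripper_force: 0.0
256 187
pose [560.1 143.7 130.3] [-1.7998e+02 -1.0000e-01  1.6957e+02] t 7.8 F [-0.2  0.6  0. ]
rz first 0.07 then dxyz [ -1.   -0.5 109.3]
```

View pics/w2c.png

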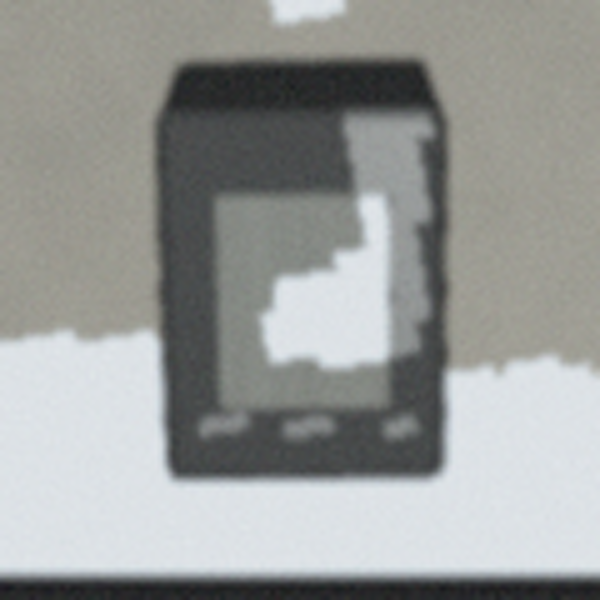

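The right module's top face has crop corners at about (158,110), (444,110), (441,477) and (170,477), nearly square to the tool.

```bash
python3 - <<'E'
from fit import *; import json
m=json.load(open('w2.json'))
quad([(441,477),(170,477),(158,110),(444,110)],(256,187),56,5,m=m)
E
echo '[[[-0.0013, -0.0013, 0.0625, 0, 0, 0], [0, 0, 0.0625, 0, 0, 0], [0, 0, 0.0625, 0, 0, 0], [0, 0, 0.05, 0, 0, 0], [0, 0, 0.035, 0, 0, 0], [0, 0, 0, 0, 0, 0], [0, 0, 0, 0, 0, 0], [0, 0, 0, 0, 0, 0]]]' | python3 drive.py; python3 go.py 561 143 21 169.5
```

```text
[560.2 143. ] yaw x/y -9.8 -10.4 len [44.6 44.6] wid [32.5 32.9]
time_s: 8.6
ee_pos: [562.0, 143.0, 23.0]
ee_rot: [179.9, 0.1, 169.5]
force: [-0.2, 0.1, 0.4]
gripper_width: 74.9
gripper_force: 0.0
pose [562. 143.  23.] [1.7995e+02 1.0000e-01 1.6955e+02] t 8.6 F [-0.2  0.1  0.4]
rz first 0.05 then dxyz [ 1.  -0.2  2. ]
```

Scaled: 2 mm is 0.005, 1 mm is 0.0025.

```bash
echo '[[[0.0025, 0, 0.005, 0, 0, 0], [0, 0, 0, 0, 0, 0]]]' | python3 drive.py 20 40; echo '[[[0, 0, 0, 0, 0, 0], [0, 0, 0, 0, 0, 0], [0, 0, 0, 0, 0, 0], [0, 0, 0, 0, 0, 0], [0, 0, 0, 0, 0, 0], [0, 0, 0, 0, 0, 0], [0, 0, 0, 0, 0, 0]]]' | python3 drive.py; echo '[[[0, 0, 0, 0, 0, 0]]]' | python3 drive.py; python3 go.py 561 143 21 169.5; echo '[[[0, 0, -0.02, 0, 0, 0], [0, 0, -0.04, 0, 0, 0], [0, 0, -0.04, 0, 0, 0], [0, 0, 0, 0, 0, 0], [0, 0, 0, 0, 0, 0], [0, 0, 0, 0, 0, 0], [0, 0, 0, 0, 0, 0], [0, 0, 0, 0, 0, 0]]]' | python3 drive.py; echo '[[[0, 0, 0, 0, 0, 0]]]' | python3 drive.py | sed -n 4p;echo '[[[0, 0, 0, 0, 0, 0]]]' | python3 drive.py| sed -n 4p;echo '[[[0, 0, 0, 0, 0, 0]]]' | python3 drive.py| sed -n 4p;echo '[[[0, 0, 0, 0, 0, 0]]]' | python3 drive.py| sed -n 4p;echo '[[[0, 0, 0, 0, 0, 0]]]' | python3 drive.py| sed -n 4p; python3 go.py 561 143 21 169.5
```

```text
time_s: 8.8
ee_pos: [560.4, 142.6, 20.5]
ee_rot: [180.0, 0.0, 169.5]
force: [-0.4, 1.2, -0.1]
gripper_width: 62.2
gripper_force: 0.0
time_s: 9.5
ee_pos: [560.6, 142.6, 20.1]
ee_rot: [180.0, 0.0, 169.5]
force: [0.5, 0.3, 1.1]
gripper_width: 34.0
gripper_force: 40.0
time_s: 9.6
ee_pos: [560.6, 142.6, 20.1]
ee_rot: [180.0, 0.0, 169.5]
force: [-0.1, 0.3, -0.2]
gripper_width: 33.6
gripper_force: 40.0
pose [560.6 142.6  20.1] [1.7998e+02 2.0000e-02 1.6950e+02] t 9.6 F [-0.1  0.3 -0.2]
rz first 0.0 then dxyz [-0.3  0.5 -0.9]
time_s: 10.4
ee_pos: [560.0, 142.4, 59.3]
ee_rot: [-180.0, -0.1, 169.5]
force: [-0.2, 0.7, -2.4]
gripper_width: 33.8
gripper_force: 40.0
force: [0.3, -0.1, -2.9]
force: [-0.3, -0.7, -1.7]
force: [-0.1, 0.4, -2.6]
force: [0.7, 0.2, -2.0]
force: [-0.3, -0.4, -1.4]
pose [560.4 142.5  60. ] [179.99   0.   169.51] t 10.9 F [-0.3 -0.4 -1.4]
rz first 0.01 then dxyz [-0.5  0.6 39. ]
```

The right module reads about 2.1 N, so it is the lighter one. It goes to the socket.

Scaled: -15 mm is -0.0375, -3.5 degrees is -0.0194.

```bash
python3 go.py 472.8 -49.4 90 176.5; echo '[[[0, 0, -0.0375, 0, 0, -0.0194], [0, 0, -0.0375, 0, 0, -0.0194]]]' | python3 drive.py; python3 go.py 472.8 -49.4 90 176.5
```

```text
pose [560.4 142.5  60. ] [179.99   0.   169.51] t 10.9 F [-0.3 -0.4 -1.4]
rz first -6.99 then dxyz [  75.7 -196.9  -30. ]
time_s: 11.1
ee_pos: [560.0, 142.4, 89.9]
ee_rot: [-180.0, -0.1, 176.6]
force: [0.7, 0.5, -1.7]
gripper_width: 34.0
gripper_force: 40.0
pose [560.  142.4  89.9] [-1.7998e+02 -8.0000e-02  1.7664e+02] t 11.1 F [ 0.7  0.5 -1.7]
rz first 0.14 then dxyz [ 7.530e+01 -1.968e+02 -1.000e-01]
```

Scaled: -25 mm is -0.0625, -24 mm is -0.06.

```bash
echo '[[[0.0225, -0.06, 0, 0, 0, 0], [0.0225, -0.0625, 0, 0, 0, 0], [0.0225, -0.0625, 0, 0, 0, 0], [0.0225, -0.0625, 0, 0, 0, 0], [0.0225, -0.0625, 0, 0, 0, 0], [0.025, -0.0625, 0, 0, 0, 0], [0.025, -0.06, 0, 0, 0, 0], [0.025, -0.06, 0, 0, 0, 0]]]' | python3 drive.py; echo '[[[0, 0, 0, 0, 0, 0], [0, 0, 0, 0, 0, 0], [0, 0, 0, 0, 0, 0], [0, 0, 0, 0, 0, 0]]]' | python3 drive.py; python3 go.py 472.8 -49.4 52 176.5
python3 - <<'E'
from h import *
import json
m=eyes.camera_model('top'); f=snap('top','t2.png'); m2=eyes.camera_model('wrist'); g=snap('wrist','w3.png')
cv2.imwrite('pics/w3c.png',cv2.resize(g[60:340,160:480],None,fx=2.5,fy=2.1))
E
```

```text
time_s: 11.9
ee_pos: [473.1, -50.4, 90.2]
ee_rot: [180.0, 0.0, 176.5]
force: [1.3, 0.1, -1.5]
gripper_width: 34.2
gripper_force: 40.0
time_s: 12.3
ee_pos: [474.0, -48.9, 90.0]
ee_rot: [180.0, 0.0, 176.6]
force: [-0.3, 0.1, -2.1]
gripper_width: 34.1
gripper_force: 40.0
pose [474.  -48.9  90. ] [1.7999e+02 2.0000e-02 1.7656e+02] t 12.3 F [-0.3  0.1 -2.1]
rz first 0.06 then dxyz [ 1.2 -0.6 38. ]
```

View pics/w3c.png

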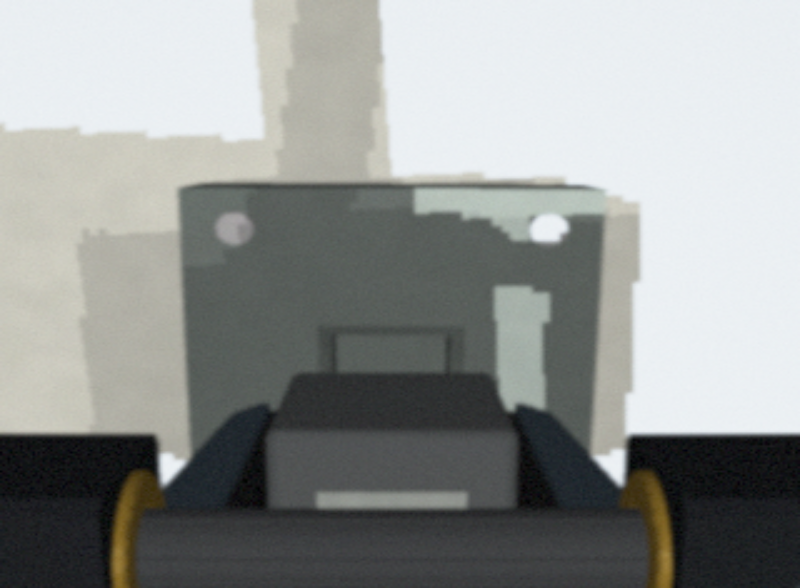

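In the wrist view the mouth spans columns 319–463, the screw holes are at (234,228) and (549,228), and the module spans 268–517. It looks centred in y with edges parallel. Next I'll get x and y numerically.

```bash
python3 - <<'E'
from h import *
p=env.state()['ee_pos'];print(p)
f=lambda c:(np.array(c,float)+.5)/[2.5,2.1]-.5+[160,60]
y=np.radians(-3.5);Rz=np.array([[np.cos(y),np.sin(y)],[-np.sin(y),np.cos(y)]])  # world->block
m=eyes.camera_model('wrist')
S=ray('wrist',f([(234,228),(549,228)]),32,m)[:,:2];M=ray('wrist',f([(319,327),(463,327)]),32,m)[:,:2]
H=ray('wrist',f([(268,430),(517,430)]),56+p[2]-20.1,m)[:,:2]
print('sock from screws',S.mean(0)+Rz.T@[45.2,0],S,'mouth',M.mean(0)+Rz.T@[20,0],'module',H.mean(0)+Rz.T@[23,0])
E
python3 go.py 472.8 -49.4 52 176.5
```

```text
[473.85488856 -48.92107018  89.9743825 ]
sock from screws [472.68120334 -49.3918706 ] [[425.59978531 -79.74808334]
 [429.53123559 -13.51686988]] mouth [472.77938948 -49.46246045] module [473.62007143 -49.305922  ]
pose [473.9 -48.9  90. ] [1.7999e+02 1.0000e-02 1.7657e+02] t 12.4 F [ 0.7  0.1 -1.7]
rz first 0.07 then dxyz [ 1.  -0.5 38. ]
```

The socket estimates agree within 0.2 mm. I'll correct by about 1 mm and insert.

Scaled: 12 mm is 0.03, 8 mm is 0.02.

```bash
echo '[[[0.0025, -0.001, 0.03, 0, 0, 0], [0, 0, 0.03, 0, 0, 0], [0, 0, 0.02, 0, 0, 0], [0, 0, 0.0075, 0, 0, 0], [0, 0, 0, 0, 0, 0], [0, 0, 0, 0, 0, 0]]]' | python3 drive.py; python3 go.py 472.8 -49.4 36.3 176.5;  echo '[[[0, 0, 0.0075, 0, 0, 0], [0, 0, 0.0075, 0, 0, 0], [0, 0, 0.0075, 0, 0, 0], [0, 0, 0.0075, 0, 0, 0], [0, 0, 0.0075, 0, 0, 0], [0, 0, 0, 0, 0, 0], [0, 0, 0, 0, 0, 0]]]' | python3 drive.py; python3 go.py 472.8 -49.4 36.3 176.5
```

```text
time_s: 13.0
ee_pos: [472.9, -49.9, 55.3]
ee_rot: [180.0, 0.0, 176.5]
force: [-0.5, 0.3, -2.2]
gripper_width: 33.7
gripper_force: 40.0
pose [472.9 -49.9  55.3] [1.8000e+02 4.0000e-02 1.7651e+02] t 13.0 F [-0.5  0.3 -2.2]
rz first 0.01 then dxyz [ 0.1  0.4 19. ]
time_s: 13.7
ee_pos: [472.5, -49.9, 39.9]
ee_rot: [180.0, -0.0, 176.5]
force: [0.3, -0.2, -2.5]
gripper_width: 33.7
gripper_force: 40.0
pose [472.5 -49.9  39.9] [ 1.8000e+02 -1.0000e-02  1.7651e+02] t 13.7 F [ 0.3 -0.2 -2.5]
rz first 0.01 then dxyz [-0.3  0.5  3.6]
```

No contact force on the way in. I'll finish the last few mm, let go and back off.

Scaled: 2 mm is 0.005, 1.5 mm is 0.0038.

```bash
echo '[[[0, 0.001, 0.005, 0, 0, 0], [0, 0, 0.0038, 0, 0, 0], [0, 0, 0, 0, 0, 0], [0, 0, 0, 0, 0, 0]]]' | python3 drive.py; echo '[[[0, 0, 0, 0, 0, 0], [0, 0, 0, 0, 0, 0], [0, 0, 0, 0, 0, 0], [0, 0, 0, 0, 0, 0], [0, 0, 0, 0, 0, 0], [0, 0, 0, 0, 0, 0]]]' | python3 drive.py 75; echo '[[[0, 0, -0.025, 0, 0, 0], [0, 0, -0.05, 0, 0, 0], [0, 0, -0.075, 0, 0, 0], [0, 0, -0.075, 0, 0, 0], [0, 0, -0.075, 0, 0, 0], [0, 0, 0, 0, 0, 0]]]' | python3 drive.py
python3 - <<'E'
from h import *
m=eyes.camera_model('wrist'); g=snap('wrist','w4.png'); T=np.array(m['T'])
def px(P):
    q=np.linalg.inv(T)@[*P,1]; r,_=cv2.projectPoints(np.array([[q[0],-q[1],-q[2]]]),np.zeros(3),np.zeros(3),np.array([[m['fx'],0,m['cx']],[0,m['fy'],m['cy']],[0,0,1.]]),np.array(m['D'],float)); return r[0,0]
a=np.radians(-3.5)
for z in(72,75):
  for sx,sy in((-23,-17),(-23,17),(23,17),(23,-17)):
    p=px((472.8+sx*np.cos(a)-sy*np.sin(a),-49.4+sx*np.sin(a)+sy*np.cos(a),z)); print(z,np.round((p-[240,140])*[3,3],0))
cv2.imwrite('pics/w4c.png',cv2.resize(g[140:340,240:440],None,fx=3,fy=3,interpolation=cv2.INTER_CUBIC))
E
python3 go.py 466 333.7 131 183
```

```text
time_s: 14.1
ee_pos: [472.5, -49.5, 36.5]
ee_rot: [180.0, -0.0, 176.5]
force: [-0.1, -0.6, -2.2]
gripper_width: 33.8
gripper_force: 40.0
time_s: 14.7
ee_pos: [472.6, -49.5, 36.6]
ee_rot: [180.0, 0.0, 176.5]
force: [0.2, -0.7, 0.4]
gripper_width: 74.4
gripper_force: 0.0
time_s: 15.3
ee_pos: [475.4, -49.8, 161.1]
ee_rot: [-180.0, 0.6, 176.5]
force: [0.6, -0.8, -0.4]
gripper_width: 74.9
gripper_force: 0.0
72 [149. 171.]
72 [317. 171.]
72 [313. 387.]
72 [152. 387.]
75 [148. 173.]
75 [318. 173.]
75 [314. 392.]
75 [151. 391.]
pose [473.9 -49.7 158.9] [-179.98    0.32  176.5 ] t 15.35 F [-0.1 -0.1 -0.7]
rz first -6.5 then dxyz [-12.2 383.2  27.9]
```

View pics/w4c.png

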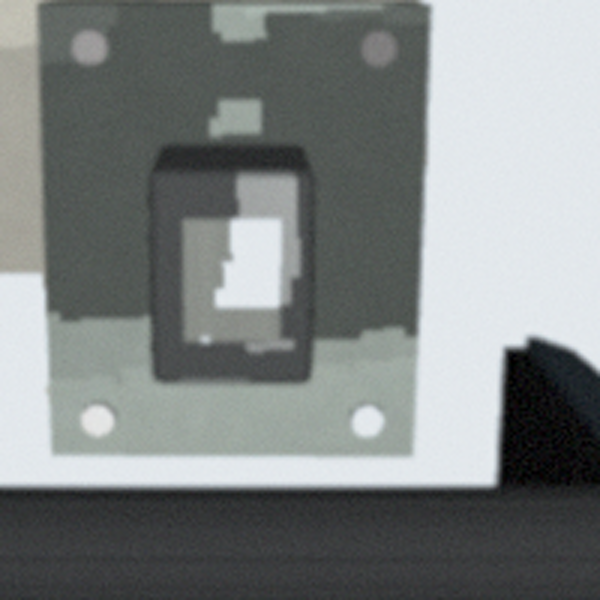

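The module's top face in the block has crop corners at about (150,172), (314,172), (311,382) and (153,382). That matches the prediction for fully home at z = 72, and it is centred and upright. Next is the heavy module.

Scaled: 32 mm is 0.08, 2 mm is 0.005, -3.25 degrees is -0.0181.

```bash
echo '[[[0, 0, 0, 0, 0, -0.0181], [0, 0, 0, 0, 0, -0.0181], [-0.0025, 0.08, 0.005, 0, 0, 0], [-0.0025, 0.08, 0.005, 0, 0, 0], [-0.0025, 0.08, 0.005, 0, 0, 0], [-0.0025, 0.08, 0.005, 0, 0, 0], [-0.0025, 0.08, 0.005, 0, 0, 0], [-0.0025, 0.08, 0.005, 0, 0, 0]]]' | python3 drive.py; echo '[[[-0.0025, 0.08, 0.005, 0, 0, 0], [-0.0025, 0.08, 0.005, 0, 0, 0], [-0.0025, 0.08, 0.005, 0, 0, 0], [-0.0025, 0.08, 0.005, 0, 0, 0], [-0.0025, 0.08, 0.005, 0, 0, 0], [-0.0025, 0.0775, 0.005, 0, 0, 0], [0, 0, 0, 0, 0, 0], [0, 0, 0, 0, 0, 0]]]' | python3 drive.py; python3 go.py 466 333.7 21 183
```

```text
time_s: 16.15
ee_pos: [467.4, 143.6, 143.4]
ee_rot: [-180.0, -0.1, -177.0]
force: [0.4, -0.0, 0.1]
gripper_width: 75.0
gripper_force: 0.0
time_s: 16.95
ee_pos: [463.5, 333.3, 131.2]
ee_rot: [-179.9, -0.1, -176.9]
force: [-1.6, -0.2, 0.1]
gripper_width: 75.4
gripper_force: 0.0
pose [463.5 333.3 131.2] [-1.7989e+02 -1.4000e-01 -1.7692e+02] t 16.95 F [-1.6 -0.2  0.1]
rz first 0.08 then dxyz [ -2.5   0.3 110.2]
```

Scaled: 24 mm is 0.06, 20 mm is 0.05.

```bash
echo '[[[-0.005, 0.0008, 0.06, 0, 0, 0], [0, 0, 0.06, 0, 0, 0], [0, 0, 0.06, 0, 0, 0], [0, 0, 0.05, 0, 0, 0], [0, 0, 0.03, 0, 0, 0], [0, 0, 0.015, 0, 0, 0], [0, 0, 0, 0, 0, 0], [0, 0, 0, 0, 0, 0]]]' | python3 drive.py; python3 go.py 466 333.7 21 183; echo '[[[0, 0, 0, 0, 0, 0], [0, 0, 0, 0, 0, 0], [0, 0, 0, 0, 0, 0], [0, 0, 0, 0, 0, 0], [0, 0, 0, 0, 0, 0], [0, 0, 0, 0, 0, 0], [0, 0, 0, 0, 0, 0], [0, 0, 0, 0, 0, 0]]]' | python3 drive.py 20 50
```

```text
time_s: 17.75
ee_pos: [467.0, 334.2, 23.3]
ee_rot: [180.0, 0.1, -177.0]
force: [-0.1, 0.3, 0.2]
gripper_width: 74.8
gripper_force: 0.0
pose [467.  334.2  23.3] [ 1.7996e+02  7.0000e-02 -1.7701e+02] t 17.75 F [-0.1  0.3  0.2]
rz first -0.01 then dxyz [ 1.  -0.4  2.3]
time_s: 18.55
ee_pos: [466.4, 334.0, 22.6]
ee_rot: [180.0, 0.0, -177.0]
force: [-1.1, -0.7, 0.9]
gripper_width: 34.0
gripper_force: 50.0
```

```bash
echo '[[[0, 0, -0.025, 0, 0, 0], [0, 0, -0.05, 0, 0, 0], [0, 0, -0.075, 0, 0, 0], [0, 0, -0.075, 0, 0, 0], [0, 0, -0.075, 0, 0, 0], [0, 0, -0.07, 0, 0, 0], [0, 0, 0, 0, 0, 0], [0, 0, 0, 0, 0, 0]]]' | python3 drive.py; python3 go.py 577 -288.3 171 174
```

```text
time_s: 19.35
ee_pos: [465.9, 333.7, 169.9]
ee_rot: [-180.0, -0.0, -177.0]
force: [0.1, 0.7, -5.0]
gripper_width: 33.9
gripper_force: 50.0
pose [465.9 333.7 169.9] [-1.7998e+02 -4.0000e-02 -1.7700e+02] t 19.35 F [ 0.1  0.7 -5. ]
rz first 9.0 then dxyz [-175.5 -607.    -1.1]
```

Scaled: -28 mm is -0.07, -14 mm is -0.035, 4.5 degrees is 0.025.

```bash
echo '[[[0, 0, 0, 0, 0, 0.025], [0, 0, 0, 0, 0, 0.025], [-0.01, -0.035, 0, 0, 0, 0], [-0.02, -0.07, 0, 0, 0, 0], [-0.02, -0.07, 0, 0, 0, 0], [-0.02, -0.07, 0, 0, 0, 0], [-0.02, -0.07, 0, 0, 0, 0], [-0.02, -0.07, 0, 0, 0, 0]]]' | python3 drive.py; echo '[[[-0.02, -0.07, 0, 0, 0, 0], [-0.02, -0.07, 0, 0, 0, 0], [-0.02, -0.07, 0, 0, 0, 0], [-0.02, -0.07, 0, 0, 0, 0], [-0.02, -0.07, 0, 0, 0, 0], [-0.02, -0.07, 0, 0, 0, 0], [-0.02, -0.07, 0, 0, 0, 0], [-0.02, -0.07, 0, 0, 0, 0]]]' | python3 drive.py; echo '[[[-0.02, -0.07, 0, 0, 0, 0], [-0.02, -0.07, 0, 0, 0, 0], [-0.02, -0.07, 0, 0, 0, 0], [-0.02, -0.07, 0, 0, 0, 0], [-0.02, -0.07, 0, 0, 0, 0], [-0.02, -0.07, 0, 0, 0, 0], [-0.01, -0.035, 0, 0, 0, 0], [0, 0, 0, 0, 0, 0]]]' | python3 drive.py;python3 go.py 577 -288.3 171 174
```

```text
time_s: 20.15
ee_pos: [493.0, 173.8, 168.8]
ee_rot: [-179.9, -0.2, 174.1]
force: [0.2, -0.1, -4.0]
gripper_width: 33.6
gripper_force: 50.0
time_s: 20.95
ee_pos: [532.8, -55.1, 168.7]
ee_rot: [-180.0, -0.2, 174.1]
force: [0.2, 0.4, -4.3]
gripper_width: 33.7
gripper_force: 50.0
time_s: 21.75
ee_pos: [566.0, -241.5, 168.8]
ee_rot: [180.0, -0.2, 173.9]
force: [0.1, 0.6, -4.3]
gripper_width: 33.8
gripper_force: 50.0
pose [ 566.  -241.5  168.8] [ 1.7997e+02 -1.5000e-01  1.7391e+02] t 21.75 F [ 0.1  0.6 -4.3]
rz first -0.09 then dxyz [-15.8 -45.4  -2.2]
```

Scaled: -12 mm is -0.03, -10 mm is -0.025.

```bash
echo '[[[-0.01, -0.03, 0, 0, 0, 0], [-0.01, -0.03, -0.005, 0, 0, 0], [-0.01, -0.03, 0, 0, 0, 0], [-0.01, -0.025, 0, 0, 0, 0], [0, 0, 0, 0, 0, 0], [0, 0, 0, 0, 0, 0], [0, 0, 0, 0, 0, 0], [0, 0, 0, 0, 0, 0]]]' | python3 drive.py; echo '[[[0, 0, 0, 0, 0, 0], [0, 0, 0, 0, 0, 0], [0, 0, 0, 0, 0, 0], [0, 0, 0, 0, 0, 0], [0, 0, 0, 0, 0, 0]]]' | python3 drive.py; python3 go.py 577 -288.3 171 174; python3 -c "
from h import *
f=snap('scene','s2.png')"
```

```text
time_s: 22.55
ee_pos: [578.1, -286.5, 172.5]
ee_rot: [180.0, -0.0, 174.0]
force: [0.3, 0.4, -4.2]
gripper_width: 33.7
gripper_force: 50.0
time_s: 23.05
ee_pos: [578.2, -287.0, 172.5]
ee_rot: [180.0, 0.0, 174.0]
force: [-0.2, -0.3, -3.7]
gripper_width: 33.2
gripper_force: 50.0
pose [ 578.2 -287.   172.5] [180.   0. 174.] t 23.05 F [-0.2 -0.3 -3.7]
rz first 0.0 then dxyz [ 1.  -1.4  1.5]
```

View pics/s2.png

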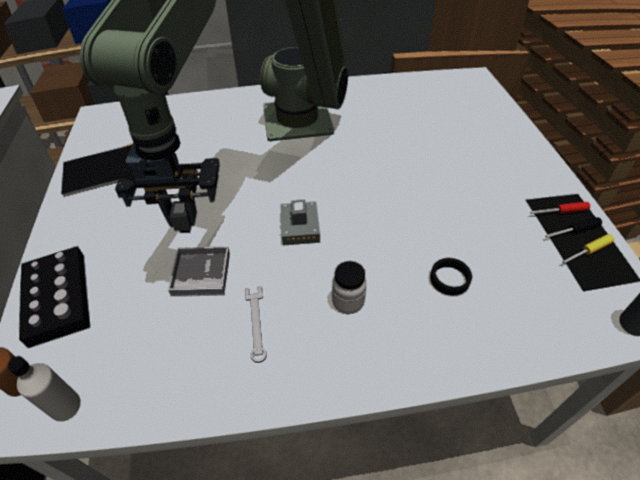

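The scene shows the light module seated upright in the socket at (299,212). The heavy one is held upright at (182,213) above the tray at (200,270), and the jar, wrench and tape are where they were. I'm handing in.

```bash
python3 -c "
from workcell import env, eyes, job_done
print(job_done())"
```

```text
the job is handed in; nothing more can be done
None
```

I handed in the job at about 23 s of robot time. The lighter (right) module is fully home in the socket and released, the heavier (left) one is held upright and still about 15 cm above the tray centre, and the bystanders weren't touched; the verdict wasn't shown.

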